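# Drop the thin stop into the cassette rail's slot

## Task

Set up the pale collecting rail of the cassette printer: pick up the thin grey stop (not the thick one, which must stay where it stands), stand it on the rail's lane near the open end, and slide it along the lane, keeping its foot down on the surface all the way, until it drops into the cross slot. Leave it there upright, fully down in the slot and square across the lane, and let go.

Things in the scene. Friction and masses are not known exactly. Their poses are not given: they have to be found in the camera images.
- thin_stop: The stop to use: loose upright grey plastic block, 85 mm tall, 80 to 150 g. Foot 44 mm (its x) by 20 mm (its y) by 50 mm tall, flat underside; centred on it a ribbed grip 30 mm (x) by 24 mm (y), 50 to 85 mm above the underside: pinch its 24 mm, along y, from above. Origin: centre of the underside; z up. Same when turned by half a turn.
- thick_stop: A similar loose grey stop, 85 mm tall with the same grip on top, but with a square foot 44 by 44 mm, 50 mm tall, too thick for the slot. Leave it. Origin: centre of the underside; z up.
- rail: Collecting rail, fixed: a low pale tray 90 mm wide (x), 280 mm long (y), blue stripes along its sides. Flat lane 70 mm wide along y, 30 mm above the bench, between side cheeks 10 mm wide that rise 8 mm above it. The -y end is open; across the +y end stands a wall 12 mm thick, 16 mm above the lane. Origin: centre of the underside, on the bench; z up.
- slot (a point): Mid-mouth of the cross slot, at lane height, 60 mm from the rail's middle to its walled end; axes as the rail's. Slot: 36 mm along y, lane-wide, flat floor 20 mm below the lane. The open end is at y = -200 mm here: stand the stop on the lane at y = -190 to -115, its x parallel to this x (either way), and slide to +y; from y = -100 on its foot must stay on the lane.
Not all that is in view belongs to the job. What is shaped like the thin_stop but green or red is not meant.

How it is judged:
On the way, in this order (a step that is already met when the one before it is completed fails the run):
1. the thin stop stands on the lane near the open end, touching it, its centre more than 105 mm before the slot (contact force between thin_stop and rail above 0.2 N and y of thin_stop in the frame of slot between -0.215 and -0.105 m and x of thin_stop in the frame of slot between -0.02 and 0.02 m and z of thin_stop in the frame of slot between -0.006 and 0.006 m and angle between thin_stop's own z axis and vertical below 0.3 rad), for 0.1 s.
2. it slides along the lane, foot down, 90 to 30 mm before the slot (y of thin_stop in the frame of slot between -0.09 and -0.03 m and x of thin_stop in the frame of slot between -0.02 and 0.02 m and z of thin_stop in the frame of slot below 0.006 m and angle between thin_stop's own z axis and vertical below 0.3 rad), for 0.05 s.
At the end, for the whole second after the job is handed in: The thin stop stands in the slot, its underside at least 15 mm below the lane, within 14 mm of the slot's centre along the lane and 20 mm across it, square to the lane within 15 degrees, upright within 10 degrees, at rest; the thick stop is within 30 mm of where it stood (z of thin_stop in the frame of slot below -0.015 m and y of thin_stop in the frame of slot between -0.014 and 0.014 m and x of thin_stop in the frame of slot between -0.02 and 0.02 m and angle between the y axis of thin_stop and the y axis of slot, either way round below 0.26 rad and angle between thin_stop's own z axis and vertical below 0.17 rad and linear speed of thin_stop below 0.02 m/s and distance of thick_stop from where it was at the start of the episode below 0.03 m); the robot touches nothing.
It fails at once if the thin stop is lifted more than 10 mm off the lane over the stretch from 100 to 25 mm before the slot (carried across instead of slid) (y of thin_stop in the frame of slot between -0.1 and -0.025 m and x of thin_stop in the frame of slot between -0.045 and 0.045 m and z of thin_stop in the frame of slot between 0.01 and 0.07 m).
It fails at once if the thick stop is moved more than 30 mm (distance of thick_stop from where it was at the start of the episode above 0.03 m).
It also fails if it takes over 42 s, if anything falls off the work surface, if the arm or the gripper's body presses on something with over 40 N, if the wrist force passes 120 N, or if a joint passes its speed limit or range.

## Robot

A 6-joint arm with a two-finger parallel gripper is mounted at the origin on the work surface. World frame = base frame: x ahead of the robot, y to its left, z up, the work surface at z = 0. Lengths are in m, angles in rad, forces in N, time in s.
With the tool pointing down it reaches from about 0.4 to 0.825 m from the base axis. Payload 7 kg.
Tool frame: the origin (TCP) lies at the very end of the fingers, on their centre line; the grasp point (between the pads) lies 19 mm behind it; z points along the fingers, y is the line along which they close (so a half turn about z gives the same grasp; the last joint's range is limited). The gripper opens to 88 mm and grips with 3 to 60 N. Pads are 19 mm wide; open, the fingers measure 130 mm over their backs; the gripper's body (78 mm by 193 mm) begins 47 mm behind the grasp point.
Start: joints at [-0.819, 0.359, 0.012, 0, -1.224, -0.288], TCP at [0.302, -0.604, 0.227] pointing down, gripper open.
Joint ranges: [-3.07, 3.07], [-1.43, 2.12], [-1.02, 1.25], [-3.03, 1.67], [-3.05, -0], [-3.03, 3.03]. Speed limits (rad/s): [2.39, 2.39, 3.01, 3.14, 3.14, 3.14].

## Interface

Orientations are given as a rotation vector (axis times angle).
In Python, from bench import env gives the robot as it stands. The module is installed in compiled form; this text tells all that it offers.
- The arm moves only by the shell command python3 -m handwheel 'ROWS' [OPENING] [FORCE]. ROWS is a JSON object whose one key "rows" holds a list that holds one entry, the list of rows, each a list of 6 numbers: the shift along the world's x, y, z in units of 60 mm (1.0 is 60 mm), then the turn, a rotation vector about the world's x, y, z in units of 6 degrees (1.0 is 6 degrees). In form: {"rows": [[[dx, dy, dz, rx, ry, rz], ...]]}. A call has 1 to 20 rows; each row shifts and turns the commanded pose from where the row before left it; what a row does not reach is not made up. A row lasts 1/8 s, in which the tool goes at most 62.5 mm and 10.7 degrees, less where a joint would pass 70% of its speed; a pose out of reach is approached as far as the arm can. A call is refused whole if a number of a shift passes 1 or a number of a turn 1, either way. A call with a gripper value outside its range is refused whole. OPENING is the closure, from 0 (fully open) to 1 (shut), set as the call begins (- or left out, the last holds). The fingers move at their own pace and stop on an object; FORCE is the grip in N (left out, the last holds). Time passes only in rows, so rows that do not move let the fingers close. It gives the time, the measured TCP pose, the force, the opening and the grip force at its end, in the units of the state.
- env.observe(): the state, without advancing time (a new reading comes with each control period).
- env.grab_frame(name): name is "scene" or "top" or "wrist"; returns a dict with "pixels" (420x560x3 uint8, red, green, blue), "depth" (420x560 float32, m along the optical axis (not along the pixel's ray), 0 where there is no reading), "camera_matrix" (3x3 intrinsics, pixels), "k1" (the pictures are not rectified: a ray, as slopes to the right and down, at radius r is drawn at 1 + k1 r^2 times it, then the intrinsics apply), "R" (3x3) and "t" (3): a world point X has camera coordinates R X + t; the wrist camera has in their place "tool_from_camera" (4x4, takes a point from camera to tool coordinates, whose origin is the TCP and whose axes are the flange's). Camera axes: x right, y down, z forward; pixel columns grow to the right and rows downward; lengths in m; the calibration is good to about 2 mm. A picture is of the moment at which its call begins: read the wrist's pose just before it.
- env.job_done(): hands the job in; it is judged then, once.
Trained networks look in a picture, given as the dict that the camera call returned (one of the last four; its "shot" number tells which), for a name from the list of things; names that differ only in an ending like _2 or _b are one class to them, and where a whole thing is asked for, a point or a joint stands for the part that bears it (a point fixed in the world has none). Each returns a list of dicts, best first, with "confidence" (0 to 1); they miss things now and then, are a little off and sometimes report something else, mostly with a low value. They report only what shows in the picture. A call takes as long as a camera call. They do not tell look-alikes from the thing itself.
- env.masks_of(target, picture): "mask" (420x560 bool, what is visible of it) and "point" ([column, row] in pixels, amid what is visible of it).
The state is a dict: "t": time; "q": joint angles; "joint_velocities": joint speeds; "joint_efforts": joint torques, N m; "tcp_pos": TCP position; "ee_rot": TCP orientation; "ft_force": force on the tool from outside, world axes, zero at the start; "moment": the same for the moment, N m; "width": finger opening in m; "finger_force": force on a finger pad.
Only numpy, scipy, OpenCV 4.12 (cv2) and the standard library are available. Lean on these libraries where they do the work, as an engineer would, in place of code of your own. Each camera call takes 0.05 s, during which the arm holds its last target. There are 200 camera calls.

## Working session

There is one attempt and no reset: what is moved stays moved. The work goes in short steps, Python scripts to look and compute and a shell command to move; the robot and the scene stay as the last step left them, time stands still between calls to the robot, and variables do not carry over. Pictures are saved under pics/ and viewed, at most 10 in all, crops included, and the job is handed in when it is done.

```bash
mkdir -p pics; cat > h.py <<'E'
import numpy as np, cv2, pickle
from bench import env
from scipy.spatial.transform import Rotation as Ro
def cloud(f, mask=None, s=None):
    K=f["camera_matrix"];d=f["depth"]
    m=(d>0) if mask is None else (mask&(d>0))
    v,u=np.nonzero(m)
    p=cv2.undistortPoints(np.stack([u,v],1).astype(np.float64).reshape(-1,1,2),np.array(K,float),np.array([f["k1"],0,0,0],float)).reshape(-1,2)
    z=d[v,u].astype(float); c=np.c_[p*z[:,None],z]
    if "R" in f: w=(c-np.array(f["t"]))@np.array(f["R"])
    else:
        T=np.array(f["tool_from_camera"]);t=c@T[:3,:3].T+T[:3,3]
        w=Ro.from_rotvec(s["ee_rot"]).apply(t)+np.array(s["tcp_pos"])
    return w,u,v
E
python3 - <<'E'
from h import *
s=env.observe();print({k:np.round(v,3) for k,v in s.items()})
ims=[]
for n in ("scene","top"):
    f=env.grab_frame(n)
    im=f["pixels"][:,:,::-1].copy()
    for t in ("thin_stop","thick_stop","rail"):
        for r in env.masks_of(t,f)[:4]:
            w,u,v=cloud(f,r["mask"])
            print(n,t,round(r["confidence"],2),np.round(r["point"]),len(w),np.round(np.percentile(w,[2,50,98],axis=0),3).tolist() if len(w) else 0)
    cv2.imwrite(f"pics/{n}.png",im)
E
```

```text
{'t': np.float64(0.0), 'q': array([-0.819,  0.359,  0.011, -0.   , -1.224, -0.288]), 'joint_velocities': array([-0.001, -0.   , -0.001,  0.002, -0.001,  0.   ]), 'joint_efforts': array([ 1.0000e-03, -5.8272e+01,  2.9306e+01,  6.9970e+00,  7.0000e-03,
       -0.0000e+00]), 'tcp_pos': array([ 0.302, -0.603,  0.226]), 'ee_rot': array([ 7.220e-01, -3.057e+00, -3.000e-03]), 'ft_force': array([-0.081, -0.467,  0.066]), 'moment': array([-0.02 , -0.011,  0.014]), 'finger_force': np.float64(0.0), 'width': np.float64(0.088)}
scene thin_stop 0.84 [230. 162.] 524 [[0.547, -0.237, 0.002], [0.564, -0.22, 0.047], [0.581, -0.208, 0.086]]
scene thin_stop 0.7 [155. 183.] 616 [[0.688, -0.303, 0.003], [0.709, -0.286, 0.047], [0.726, -0.273, 0.085]]
scene thin_stop 0.63 [192. 168.] 577 [[0.608, -0.282, 0.005], [0.633, -0.263, 0.046], [0.651, -0.259, 0.085]]
scene thin_stop 0.62 [197. 140.] 345 [[0.555, -0.335, 0.004], [0.577, -0.313, 0.06], [0.589, -0.303, 0.085]]
scene thick_stop 0.94 [256. 149.] 736 [[0.45, -0.25, 0.0], [0.485, -0.219, 0.046], [0.497, -0.205, 0.085]]
scene rail 0.62 [352. 272.] 7552 [[0.521, 0.005, 0.002], [0.573, 0.152, 0.029], [0.622, 0.275, 0.045]]
top thin_stop 0.98 [431. 210.] 721 [[0.55, -0.341, 0.001], [0.568, -0.32, 0.062], [0.588, -0.304, 0.086]]
top thin_stop 0.73 [375. 213.] 484 [[0.54, -0.24, 0.008], [0.555, -0.222, 0.079], [0.579, -0.21, 0.086]]
top thin_stop 0.61 [402. 176.] 597 [[0.608, -0.284, 0.002], [0.625, -0.264, 0.067], [0.649, -0.26, 0.086]]
top thin_stop 0.57 [411. 134.] 464 [[0.686, -0.307, 0.006], [0.697, -0.285, 0.076], [0.717, -0.273, 0.086]]
top thick_stop 0.64 [377. 261.] 786 [[0.45, -0.261, -0.001], [0.473, -0.221, 0.05], [0.497, -0.207, 0.086]]
top rail 0.66 [170. 208.] 8192 [[0.517, 0.002, 0.008], [0.566, 0.141, 0.03], [0.614, 0.27, 0.045]]
```

```bash
python3 - <<'E'
import cv2,numpy as np
a=cv2.imread("pics/scene.png")[100:240,110:310]; b=cv2.imread("pics/top.png")
a=cv2.resize(a,None,fx=3,fy=3)[:, :400*2]
cv2.imwrite("pics/a.png",a); cv2.imwrite("pics/b.png",b)
E
```

```text
(no output)
```

View pics/a.png

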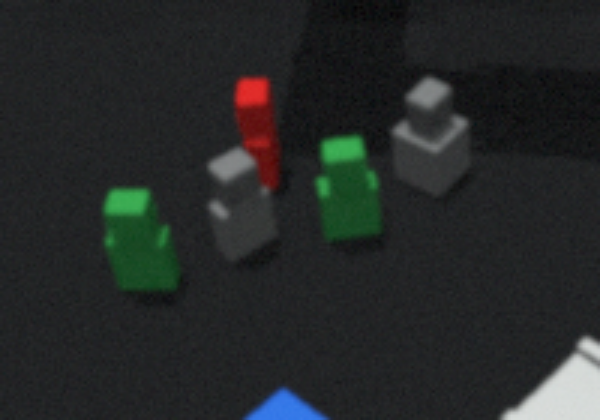

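View pics/b.png

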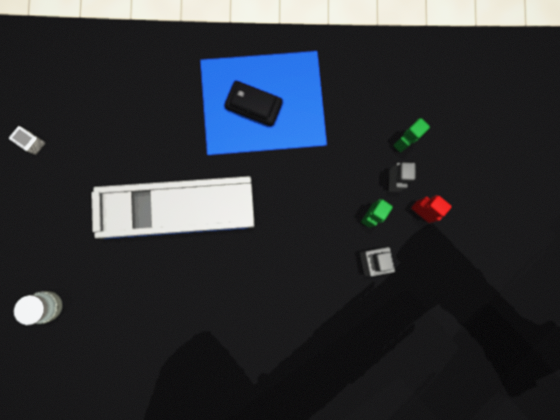

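The scene crop shows the thin grey stop at (240,205), flanked by two green stops and a red one, with the thick grey stop at upper right. In the top view the thin stop is at (402,176). The rail runs from col 95 (wall) to col 253 (open end), with the slot at col 142. Next I'll get the poses.

```bash
python3 - <<'E'
from h import *
P=[];Q=[]
for n in ("scene","top"):
    f=env.grab_frame(n)
    w,u,v=cloud(f)
    k=(abs(w[:,0]-.63)<.035)&(abs(w[:,1]+.27)<.035)&(w[:,2]>.01); px=f["pixels"][v,u].astype(int)
    k&=(px.max(1)-px.min(1)<30)
    g=w[k]; P.append(g)
    t=g[g[:,2]>.08]
    print(n,"grip",len(t),cv2.minAreaRect(t[:,:2].astype(np.float32)*1000), t.mean(0).round(4), "foot",cv2.minAreaRect(g[g[:,2]<.055][:,:2].astype(np.float32)*1000))
    # rail
    b=(px.min(1)>60)&(w[:,1]>-.02)&(w[:,1]<.3)&(abs(w[:,0]-.57)<.08)&(px.max(1)-px.min(1)<40)
    for lo,hi,nm in ((.026,.034,"lane"),(.036,.041,"cheek"),(.043,.05,"wall"),(.005,.017,"floor")):
        c=w[b&(w[:,2]>lo)&(w[:,2]<hi)]
        if len(c)>10: print(n,nm,len(c),[np.round(x,1) for x in cv2.minAreaRect(c[:,:2].astype(np.float32)*1000)],np.median(c,0).round(4))
    Q.append(w[b])
    # others nearby
    for nm,(x,y) in dict(gA=(.56,-.222),gB=(.70,-.288),red=(.57,-.32)).items():
        c=w[(abs(w[:,0]-x)<.04)&(abs(w[:,1]-y)<.035)&(w[:,2]>.01)&(px.max(1)-px.min(1)>40)]
        print(nm,[np.round(x,1) for x in cv2.minAreaRect(c[:,:2].astype(np.float32)*1000)])
p=np.r_[P[0],P[1]]
print("foot both",cv2.minAreaRect(p[p[:,2]<.055][:,:2].astype(np.float32)*1000),"grip both",cv2.minAreaRect(p[p[:,2]>.08][:,:2].astype(np.float32)*1000))
import numpy as np
g=(p[:,:2]-p[:,:2].mean(0))
im=np.full((500,500,3),255,np.uint8)
for q in p:
    c=(0,0,255) if q[2]>.08 else (0,160,0) if q[2]>.055 else (255,0,0)
    cv2.circle(im,(int((q[0]-.59)*6000),int((-.23-q[1])*6000)),2,c,-1)
cv2.imwrite("pics/c.png",im)
E
```

```text
scene grip 106 ((629.4585571289062, -271.6553039550781), (23.963890075683594, 30.216753005981445), 84.16779327392578) [ 0.6304 -0.2702  0.0834] foot ((628.938720703125, -270.2857971191406), (21.5722599029541, 45.374820709228516), 82.83356475830078)
scene lane 4007 [array([568.9, 137.4]), array([ 94.3, 280.9]), np.float64(5.5)] [0.5683 0.1269 0.0291]
scene cheek 1081 [array([568.6, 136.7]), array([ 92.2, 281.7]), np.float64(4.9)] [0.5947 0.1387 0.0373]
scene wall 258 [array([556.7, 270.6]), array([70.2, 12.5]), np.float64(4.8)] [0.5576 0.2709 0.045 ]
scene floor 791 [array([571.5, 138.7]), array([ 85.9, 278.3]), np.float64(5.0)] [0.5673 0.1925 0.009 ]
gA [array([ 561.2, -226.7]), array([27.4, 43.2]), np.float64(56.6)]
gB [array([ 707.8, -291.7]), array([25.5, 43.9]), np.float64(48.8)]
red [array([ 572.6, -321.2]), array([42. , 23.9]), np.float64(49.6)]
top grip 239 ((629.771484375, -271.9119567871094), (23.895496368408203, 30.201156616210938), 89.13951110839844) [ 0.629  -0.2718  0.084 ] foot ((629.763916015625, -270.7250061035156), (44.74782943725586, 19.389799118041992), 1.4772870540618896)
top lane 5152 [array([566.6, 131.3]), array([ 91.6, 271.2]), np.float64(4.3)] [0.5687 0.1176 0.0294]
top cheek 1607 [array([567.5, 136.2]), array([ 92. , 280.2]), np.float64(4.9)] [0.5533 0.1424 0.0377]
top wall 282 [array([555.8, 270.2]), array([71.4, 12.8]), np.float64(5.4)] [0.5559 0.2702 0.0455]
top floor 674 [array([562.8, 135.6]), array([ 81.9, 279.7]), np.float64(4.9)] [0.5634 0.2005 0.0096]
gA [array([ 560.1, -227.7]), array([24. , 42.9]), np.float64(57.5)]
gB [array([ 702.9, -291.4]), array([24. , 37.5]), np.float64(44.0)]
red [array([ 569.7, -326.1]), array([46.5, 26.1]), np.float64(51.2)]
foot both ((628.89794921875, -270.85772705078125), (22.2056941986084, 45.013912200927734), 85.22062683105469) grip both ((629.6268920898438, -271.8172607421875), (24.72097396850586, 30.17049217224121), 86.4983901977539)
```

View pics/c.png

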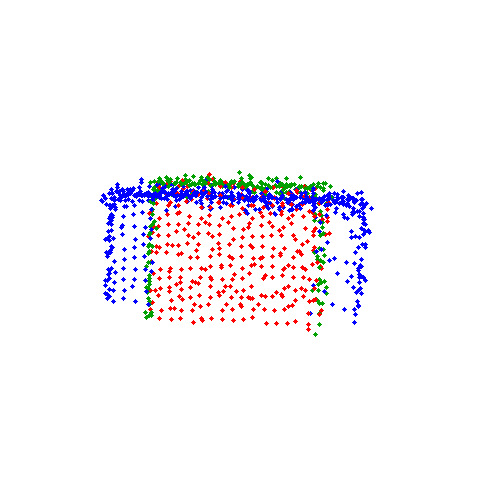

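Stop: centre (0.6295, -0.2715), yaw about -3°. Rail: yaw +4.9°, slot at (0.563, 0.196). Moving above the stop now.

```bash
python3 -m handwheel '{"rows": [[[0.5,0.5,0,0,0,-0.49],[0.5,0.5,0,0,0,-0.49],[0.5,0.5,0,0,0,-0.49],[0.5,0.5,0,0,0,-0.49],[0.5,0.5,0,0,0,-0.49],[0.5,0.5,0,0,0,-0.49],[0.5,0.5,0,0,0,-0.49],[0.5,0.5,0,0,0,-0.49],[0.5,0.5,0,0,0,-0.49],[0.5,0.5,0,0,0,-0.49],[0.46,0.53,0,0,0,0],[0,0,0,0,0,0],[0,0,0,0,0,0]]]}' 0 20
cat > w.py <<'E'
from h import *
s=env.observe();f=env.grab_frame("wrist")
cv2.imwrite("pics/w.png",f["pixels"][:,:,::-1])
w,u,v=cloud(f,None,s); px=f["pixels"][v,u].astype(int)
k=(abs(w[:,0]-.63)<.035)&(abs(w[:,1]+.27)<.035)&(px.max(1)-px.min(1)<30)
for lo,hi in((.078,.092),(.046,.055)):
    t=w[k&(w[:,2]>lo)&(w[:,2]<hi)]
    if len(t)>5: print(lo,len(t),np.round(t.mean(0),4),cv2.minAreaRect(t[:,:2].astype(np.float32)*1000))
R=Ro.from_rotvec(s["ee_rot"]).as_matrix();print("tcp",s["tcp_pos"].round(4),"yaw",np.degrees(np.arctan2(-R[0,1],R[1,1])),"z",R[:,2].round(3),s["t"])
E
python3 w.py
```

```text
t: 2.12
tcp_pos: [0.6293, -0.2718, 0.2264]
ee_rot: [-0.077, -3.14, 0.0]
ft_force: [0.1, 0.2, 0.1]
width: 0.0879
finger_force: 0.0
0.078 743 [ 0.6278 -0.2749  0.0843] ((628.7362060546875, -275.2939147949219), (23.08010482788086, 30.086036682128906), 87.624267578125)
0.046 156 [ 0.6109 -0.2739  0.0497] ((610.8161010742188, -274.2032165527344), (21.79041290283203, 8.190397262573242), 87.62537384033203)
tcp [ 0.6293 -0.2718  0.2264] yaw -2.7933165926848673 z [-0.  0. -1.] 2.125
```

```bash
python3 -m handwheel '{"rows": [[[0,-0.03,-0.5,0,0,0],[0,0,-0.6,0,0,0],[0,0,-0.6,0,0,0],[0,0,-0.5,0,0,0],[0,0,-0.4,0,0,0],[0,0,-0.39,0,0,0],[0,0,0,0,0,0]]]}' 0 25
python3 -m handwheel '{"rows": [[[0,0,0,0,0,0],[0,0,0,0,0,0],[0,0,0,0,0,0],[0,0,0,0,0,0],[0,0,0,0,0,0],[0,0,0,0,0,0],[0,0,0,0,0,0],[0,0,0,0,0,0]]]}' 1 25
```

```text
t: 3.05
tcp_pos: [0.6275, -0.2744, 0.0455]
ee_rot: [-0.08, -3.137, -0.001]
ft_force: [-1.0, -0.8, 1.4]
width: 0.0873
finger_force: 0.0
t: 4.05
tcp_pos: [0.6295, -0.2737, 0.0471]
ee_rot: [-0.077, -3.141, -0.0]
ft_force: [0.7, -0.4, 0.3]
width: 0.024
finger_force: 25.0
```

```bash
python3 -m handwheel '{"rows": [[[0,0,0.3,0,0,0],[0,0,0.5,0,0,0],[0,0,0.5,0,0,0],[0,0,0.53,0,0,0],[0,0.2,0,0,0,0],[-0.1,0.5,0,0,0,0.14],[-0.1,0.6,0,0,0,0.14],[-0.1,0.6,0,0,0,0.14],[-0.1,0.6,0,0,0,0.14],[-0.1,0.6,0,0,0,0.14],[-0.1,0.6,0,0,0,0.14],[-0.1,0.6,0,0,0,0.14],[-0.1,0.5,0,0,0,0.14],[-0.1,0.34,0,0,0,0.15],[-0.1,0.2,0,0,0,0],[0,0,0,0,0,0],[0,0,0,0,0,0]]]}'
cat > w2.py <<'E'
from h import *
s=env.observe()
R=Ro.from_rotvec(s["ee_rot"]).as_matrix();print("tcp",s["tcp_pos"].round(4),"yaw",np.degrees(np.arctan2(-R[0,1],R[1,1])),"width",s["width"],s["t"])
f=env.grab_frame("scene"); w,u,v=cloud(f); px=f["pixels"][v,u].astype(int)
tz=s["tcp_pos"]
# stop foot points, predicted underside z = tcp-0.047
b=tz[2]-.047
k=(np.hypot(w[:,0]-tz[0],w[:,1]-tz[1])<.035)&(w[:,2]>b-.004)&(w[:,2]<b+.048)&(w[:,2]>.041)&(px.max(1)-px.min(1)<30)
t=w[k]; print("foot",len(t),t.min(0).round(3),t.max(0).round(3),cv2.minAreaRect(t[:,:2].astype(np.float32)*1000))
cv2.imwrite("pics/s%d.png"%(s["t"]*100),cv2.resize(f["pixels"][120:420,120:520,::-1],None,fx=1.9,fy=1.9))
E
python3 w2.py; ls pics
```

```text
t: 6.18
tcp_pos: [0.5695, 0.0463, 0.157]
ee_rot: [0.131, -3.139, 0.0]
ft_force: [0.5, 0.2, -0.4]
width: 0.0238
finger_force: 25.0
tcp [0.5695 0.0463 0.157 ] yaw 4.774151770747597 width 0.023761330346397838 6.175
foot 293 [0.549 0.033 0.109] [0.594 0.06  0.158] ((572.573486328125, 44.97071838378906), (42.906375885009766, 27.10783576965332), 10.079682350158691)
a.png
b.png
c.png
s617.png
scene.png
top.png
w.png
```

```bash
python3 -m handwheel '{"rows": [[[0.09,0,-0.3,0,0,0],[0,0,-0.4,0,0,0],[0,0,-0.3,0,0,0],[0,0,-0.2,0,0,0],[0,0,-0.05,0,0,0],[0,0,0,0,0,0],[0,0,0,0,0,0]]]}'
python3 w2.py
```

```text
t: 7.1
tcp_pos: [0.5754, 0.0469, 0.0826]
ee_rot: [-0.131, 3.138, 0.001]
ft_force: [0.8, 0.4, -0.9]
width: 0.0241
finger_force: 25.0
tcp [0.5754 0.0469 0.0826] yaw 4.796375111703104 width 0.024123746954578553 7.1
foot 214 [0.561 0.033 0.042] [0.599 0.062 0.084] ((584.2789916992188, 52.55753707885742), (26.898290634155273, 38.122047424316406), 47.8594856262207)
```

```bash
ls pics/s*
```

```text
pics/s617.png
pics/s710.png
pics/scene.png
```

Lower gently to contact.

```bash
python3 -m handwheel '{"rows": [[[0,0,-0.05,0,0,0],[0,0,-0.04,0,0,0],[0,0,-0.03,0,0,0],[0,0,0,0,0,0],[0,0,0,0,0,0]]]}'
```

```text
t: 7.78
tcp_pos: [0.5754, 0.0468, 0.0769]
ee_rot: [-0.133, 3.137, -0.0]
ft_force: [-6.6, 0.8, 16.7]
width: 0.0242
finger_force: 25.0
```

View pics/s710.png

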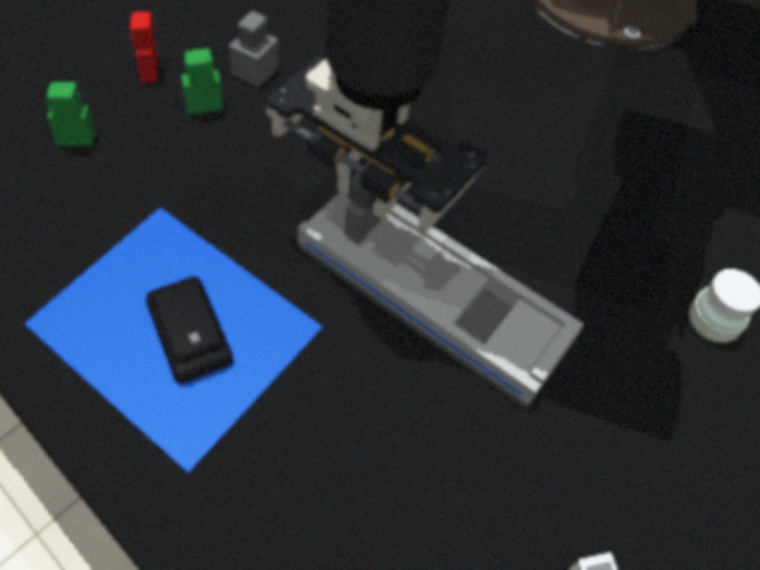

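In the picture the stop stands on the lane at about (355,220), near the open end, aligned, with the slot at (487,313). I'll ease the press a little and slide the first part.

```bash
python3 -m handwheel '{"rows": [[[0,0,0.015,0,0,0],[0,0,0,0,0,0],[-0.009,0.1,0,0,0,0],[-0.017,0.2,0,0,0,0],[-0.017,0.2,0,0,0,0],[-0.017,0.2,0,0,0,0],[-0.009,0.1,0,0,0,0],[0,0,0,0,0,0]]]}'
```

```text
t: 8.78
tcp_pos: [0.5719, 0.0954, 0.0769]
ee_rot: [-0.133, 3.136, 0.001]
ft_force: [-1.4, 0.7, 6.8]
width: 0.0237
finger_force: 25.0
```

```bash
python3 -m handwheel '{"rows": [[[-0.009,0.1,0,0,0,0],[-0.017,0.2,0,0,0,0],[-0.017,0.2,0,0,0,0],[-0.017,0.2,0,0,0,0],[-0.017,0.2,0,0,0,0],[-0.017,0.2,0,0,0,0],[-0.017,0.2,0,0,0,0],[-0.009,0.1,0,0,0,0],[0,0,0,0,0,0]]]}'; python3 w2.py; ls pics/s[0-9]*
```

```text
t: 9.9
tcp_pos: [0.5647, 0.1796, 0.0769]
ee_rot: [-0.133, 3.136, 0.001]
ft_force: [-1.2, 0.5, 7.2]
width: 0.0238
finger_force: 25.0
tcp [0.5647 0.1796 0.0769] yaw 4.859594597301312 width 0.023805462894838827 9.9
foot 179 [0.555 0.167 0.041] [0.589 0.207 0.078] ((575.4104614257812, 185.69656372070312), (24.820274353027344, 34.7393913269043), 41.828460693359375)
pics/s617.png
pics/s710.png
pics/s990.png
```

```bash
python3 -m handwheel '{"rows": [[[-0.008,0.09,0,0,0,0],[-0.008,0.1,0,0,0,0],[-0.008,0.09,0,0,0,0],[0,0,0,0,0,0],[0,0,0,0,0,0]]]}'; python3 w2.py; ls pics/s[0-9]*
```

```text
t: 10.58
tcp_pos: [0.5619, 0.1954, 0.0754]
ee_rot: [0.131, -3.138, 0.0]
ft_force: [0.9, 0.3, -0.6]
width: 0.0241
finger_force: 25.0
tcp [0.5619 0.1954 0.0754] yaw 4.796909038815233 width 0.024066867007059962 10.575
foot 173 [0.558 0.183 0.041] [0.586 0.212 0.076] ((574.6930541992188, 199.86712646484375), (23.729604721069336, 27.96908950805664), 28.51543426513672)
pics/s1057.png
pics/s617.png
pics/s710.png
pics/s990.png
```

The force dropped to zero, so the foot is over the slot. I'll lower it 19 mm and check the force.

```bash
python3 -m handwheel '{"rows": [[[0,0,-0.08,0,0,0],[0,0,-0.08,0,0,0],[0,0,-0.08,0,0,0],[0,0,-0.05,0,0,0],[0,0,0,0,0,0],[0,0,0,0,0,0]]]}'
```

```text
t: 11.38
tcp_pos: [0.5622, 0.1956, 0.0584]
ee_rot: [-0.131, 3.139, 0.0]
ft_force: [-0.0, -0.8, -1.9]
width: 0.0236
finger_force: 25.0
```

```bash
python3 -m handwheel '{"rows": [[[0,0,-0.015,0,0,0],[0,0,-0.015,0,0,0],[0,0,0,0,0,0],[0,0,0,0,0,0]]]}'
```

```text
t: 11.88
tcp_pos: [0.5623, 0.1956, 0.0569]
ee_rot: [-0.132, 3.138, 0.0]
ft_force: [-1.4, -0.3, 6.1]
width: 0.0235
finger_force: 25.0
```

Contact with the slot floor, exactly 20 mm below the lane. Opening part-way (about 50 mm) and retreating straight up.

```bash
python3 -m handwheel '{"rows": [[[0,0,0,0,0,0],[0,0,0,0,0,0],[0,0,0,0,0,0],[0,0,0,0,0,0]]]}' 0.4 && python3 -m handwheel '{"rows": [[[0,0,0.1,0,0,0],[0,0,0.3,0,0,0],[0,0,0.5,0,0,0],[0,0,0.6,0,0,0],[0,0,0.6,0,0,0],[0,0,0.4,0,0,0],[0,0,0,0,0,0],[0,0,0,0,0,0]]]}'
python3 - <<'E'
from h import *
s=env.observe()
for n in("wrist","scene"):
    f=env.grab_frame(n);w,u,v=cloud(f,None,s); px=f["pixels"][v,u].astype(int)
    k=(np.hypot(w[:,0]-.5625,w[:,1]-.196)<.035)&(w[:,2]>.055)&(w[:,2]<.085)
    t=w[k]; g=t[t[:,2]>t[:,2].max()-.008]
    print(n,t[:,2].max().round(4),g.mean(0).round(4),cv2.minAreaRect(g[:,:2].astype(np.float32)*1000))
    cv2.imwrite(f"pics/end_{n}.png",f["pixels"][:,:,::-1])
E
```

```text
t: 12.38
tcp_pos: [0.5621, 0.1955, 0.0563]
ee_rot: [0.131, -3.139, 0.0]
ft_force: [0.4, -0.4, -0.2]
width: 0.052
finger_force: 0.0
t: 13.38
tcp_pos: [0.5618, 0.1954, 0.2062]
ee_rot: [0.131, -3.138, -0.0]
ft_force: [0.6, -0.4, -0.2]
width: 0.0526
finger_force: 0.0
wrist 0.085 [0.5467 0.1929 0.0805] ((547.3939819335938, 193.212158203125), (3.0666401386260986, 24.307594299316406), 7.3231940269470215)
scene 0.085 [0.5724 0.2017 0.0809] ((568.3577270507812, 204.03758239746094), (18.68985939025879, 37.64559555053711), 52.08289337158203)
```

View pics/end_scene.png

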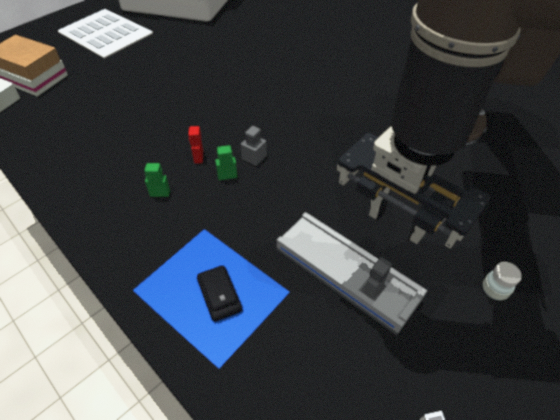

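The stop stands in the slot at about (378,277), the gripper is clear, and the thick stop (253,148) hasn't moved. One numeric check with the right height band, then hand in.

```bash
python3 - <<'E'
from h import *
s=env.observe()
for n in("wrist","scene"):
    f=env.grab_frame(n);w,u,v=cloud(f,None,s)
    k=(np.hypot(w[:,0]-.5625,w[:,1]-.196)<.035)&(w[:,2]>.088)&(w[:,2]<.125)
    g=w[k]
    print(n,np.median(g[:,2]).round(4),cv2.minAreaRect(g[:,:2].astype(np.float32)*1000))
z=np.median(g[:,2]); 
if abs(z-.095)<.006: env.job_done(); print("handed in")
E
```

```text
wrist 0.0945 ((560.5855102539062, 194.558349609375), (29.138025283813477, 23.029502868652344), 4.179712295532227)
scene 0.0932 ((562.4678344726562, 197.02810668945312), (31.969951629638672, 24.423641204833984), 4.906591892242432)
the job is handed in; nothing more can be done
handed in
```

The thin stop was slid along the lane, foot down, into the slot and released there: it stands fully down, within about 3 mm of the slot's centre and square to within about 1°, the thick stop was not touched, and the job is handed in at about 13.5 s of the 42 s allowed (no verdict was shown).

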